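# Lock the box-wrapping spindle with its pin

## Task

Lock the spindle of the box-wrapping stand: stand the loose lock pin in the hole on top of the bearing block and let go, turn the crank slowly away from the robot until the pin drops into the spindle's hidden cross-hole and you feel it stop the crank, then push the pin down until its head is fully home on the block. Never force the spindle against the pin, and leave the things lying around where they are.

Things in the scene. Friction and masses are not known exactly. Their poses are not given: they have to be found in the camera images.
- stand: Fixed aluminium bearing block, 58 mm (x) by 40 mm (y), flat top 100 mm above the table, on an 8 mm dark foot. Origin: on the table under the block's middle. z up; x points roughly away from the robot; y runs along the level spindle. The crank is on the -y side; a dark round box, 103 mm across, from y = 35 to 118 mm, sits on the spindle's +y end.
- spindle_axis (a point): Point on the spindle's axis in the middle of the block, 60 mm above the table. The spindle is 28 mm thick. Here, hidden in the block, it has one cross-hole, 13 mm wide, with a spring catch half-way down. It lines up with the guide hole at one crank angle, unknown, different every time, between -0.1 and 0.45 rad. The pin must pass right through it.
- guide_hole (a point): Mouth of the upright 11 mm guide hole in the block's top, 100 mm above the table. While the cross-hole is off, a pin stands on the spindle, tip 26 mm below the mouth. Near alignment it drops about 12 mm by itself onto the catch; the crank has 0.2 to 0.5 rad more play, then stops softly: ease off when it resists with 3 to 4 N. The pin then needs a push of 34 mm, some 10 N (20 N off-centre).
- spindle (a joint): Crank angle in rad: 0 with the crank straight up, positive leaning to the stand's +x (away from the robot). Stops at -1.15 and 1.15; starts between -0.9 and -0.55. Stays where it is left; turning takes about 2 N at the grip. Turn it in the positive direction to find the cross-hole.
- crank_grip (a point): Middle of the crank's grip: a round black sleeve 14 mm thick, 48 mm long, free to spin on its axle, along the stand's y axis, pointing to -y; 60 mm from the spindle's axis, 85 mm to the -y side of the block's middle. It moves on a 60 mm circle in the stand's x-z plane. The crank arm, 18 mm wide, is 25 mm from this point. Best caged between the fingers from above, or held lightly.
- pin_head (a point): Centre of the head of the loose lock pin: a black cylinder 24 mm across and 20 mm high on a steel shank 10 mm thick and 72 mm long. z of the pin points up from tip to head; the head's centre is 82 mm above the tip. Mass about 50 g. At the start it stands upright in a wooden parking block.
- pin_tip (a point): Centre of the pin's lower end; the last 8 mm taper to 5 mm across. At the start it is 10 mm above the table, in the parking block.
- holder: Fixed wooden parking block, 56 by 56 by 50 mm, with a hole 12 mm wide and 40 mm deep in the middle of its top, in which the pin stands. Origin: the middle of its underside.
- round_box: Bystander: open dark round cardboard box, 100 mm across, 72 mm high; origin at its underside.
- glue_jar: Bystander: white jar with grey cap, 60 mm across, 85 mm high; origin at its underside.
- tape_roll: Bystander: cardboard ring lying flat, 90 mm across, 24 mm high; origin at its underside.
Not all that is in view belongs to the job. Leave any blue look-alike of the stand alone.

How it is judged:
By the outcome, as a careful person would: the job done as asked, in the order asked, and still so for the second after the job is handed in, with the robot touching nothing.
It also fails if it takes over 72 s, if anything falls off the work surface, if the arm or the gripper's body presses on something with over 40 N, if the wrist force passes 120 N, or if a joint passes its speed limit or range.

## Robot

A 6-joint arm with a two-finger parallel gripper is mounted at the origin on the work surface. World frame = base frame: x ahead of the robot, y to its left, z up, the work surface at z = 0. Lengths are in mm, angles in degrees, forces in N, time in s.
With the tool pointing down it reaches from about 300 to 850 mm from the base axis. Payload 4.2 kg.
Tool frame: the origin (TCP) lies at the centre of the arm's flange, where the gripper is bolted on; the fingertips stand 191 mm ahead of it and the grasp point (between the pads) lies 172 mm ahead of it; z points along the fingers, y is the direction in which the jaws open and shut (so a half turn about z gives the same grasp; the last joint's range is limited). The gripper opens to 91 mm and grips with 3 to 60 N. Pads are 32 mm wide; open, the fingers measure 118 mm over their backs; the gripper's body (76 mm by 178 mm) begins 60 mm behind the grasp point.
Start: joints at [68.239, 18.312, 89.639, -0, 72.044, -1.146], TCP at [202.447, 538.18, 404.776] pointing down, gripper open.
Joint ranges: [-177.97, 177.97], [-48.28, 115.42], [12.27, 149.76], [-77.06, 257.06], [2.81, 150.46], [-146.56, 146.56]. Speed limits (degrees/s): [147.25, 147.25, 180, 180, 180, 180].

## Interface

Orientations are given as [roll, pitch, yaw] about the fixed x, y, z axes, in that order (R = Rz(yaw) Ry(pitch) Rx(roll)).
In Python, from workcell import status, vision, ticket gives the robot as it stands.
- The arm moves only by the shell command python3 -m jog 'ROWS' [FORCE]. ROWS is JSON, a list of rows, each a list of 7 numbers: the finger opening in m, from 0 to 0.0912, then the shift along the tool's x, y, z in m, then the turn, a rotation vector about the tool's x, y, z in rad. A call has 1 to 12 rows; each row shifts and turns the commanded pose from where the row before left it, along the tool's axes as they then stand; what a row does not reach is not made up. A row lasts 1/8 s, in which the tool goes at most 62.5 mm and 10.7 degrees, less where a joint would pass 70% of its speed; a pose out of reach is approached as far as the arm can. A call with a gripper value outside its range is refused whole. The fingers move at their own pace and stop on an object; FORCE is the grip in N (left out, the last holds). Time passes only in rows, so rows that do not move let the fingers close. It gives the time, the measured TCP pose, the force and the opening at its end, in the units of the state.
- status.state(): the state, without advancing time (a new reading comes with each control period).
- vision.grab_frame(name): name is "scene" or "top" or "wrist"; returns a dict with "color" (420x560x3 uint8, blue, green, red), "depth" (420x560 float32, mm along the optical axis (not along the pixel's ray), 0 where there is no reading), "fov_y" (degrees; the focal length in pixels is half the picture's height over the tangent of half this angle, whatever the lens; pixels are square), "cx", "cy" (the principal point, pixels), "pose" (4x4, takes a point from camera to world coordinates). Camera axes: x right, y down, z forward; pixel columns grow to the right and rows downward; lengths in mm; the calibration is good to about 2 mm. The wrist camera is an equidistant fisheye: a pixel r from the principal point sees the ray r / f radians off the axis. A picture is of the moment at which its call begins.
- ticket.job_done(): hands the job in, once; it reports no verdict.
Trained networks look in the newest picture that a camera, given by its name, has taken for a name from the list of things; names that differ only in an ending like _2 or _b are one class to them, and where a whole thing is asked for, a point or a joint stands for the part that bears it (a point fixed in the world has none). Each returns a list of dicts, best first, with "p" (0 to 1); they miss things now and then, are a little off and sometimes report something else, mostly with a low value. They report only what shows in the picture. A call takes as long as a camera call. They do not tell look-alikes from the thing itself.
- vision.find_in(camera, label): "location" ([x, y, z] in mm, in world coordinates, good to about 4 mm: the middle of the surface that is visible of it).
- vision.silhouettes(camera, label): "pixels" (420x560 bool, what is visible of it).
The state is a dict: "time_s": time; "qpos": joint angles; "qvel": joint speeds; "effort": joint torques, N m; "ee_pos": TCP position; "ee_rot": TCP orientation; "force": force on the tool from outside, world axes, zero at the start; "torque": the same for the moment, N m; "gripper_width": finger opening in mm.
Only numpy, scipy, OpenCV 4.12 (cv2) and the standard library are available. Lean on these libraries where they do the work, as an engineer would, in place of code of your own. Each camera call takes 0.05 s, during which the arm holds its last target.

## Working session

There is one attempt and no reset: what is moved stays moved. The work goes in short steps, Python scripts to look and compute and a shell command to move; the robot and the scene stay as the last step left them, time stands still between calls to the robot, and variables do not carry over. Pictures are saved under pics/ and viewed, and the job is handed in when it is done.

```bash
mkdir -p pics; ls; cat > h.py <<'E'
import numpy as np, cv2
from workcell import status, vision, ticket
def ray_pts(fr,mask):
    h=fr["color"].shape[0]; f=h/2/np.tan(np.radians(fr["fov_y"]/2))
    v,u=np.nonzero(mask&(fr["depth"]>0)); d=fr["depth"][v,u]
    P=np.stack([(u-fr["cx"])/f*d,(v-fr["cy"])/f*d,d,np.ones_like(d)],0)
    return (np.array(fr["pose"])@P)[:3].T,u,v
def proj(fr,p):
    h=fr["color"].shape[0]; f=h/2/np.tan(np.radians(fr["fov_y"]/2))
    q=np.linalg.inv(np.array(fr["pose"]))@np.r_[p,1]
    return q[0]/q[2]*f+fr["cx"],q[1]/q[2]*f+fr["cy"]
E
python3 - <<'E'
from h import *
s=status.state(); print({k:np.round(v,3).tolist() for k,v in s.items()})
for c in ["scene","top"]:
    fr=vision.grab_frame(c); cv2.imwrite(f"pics/{c}0.png",fr["color"]); print(c,np.round(fr["pose"],3).tolist(),fr["fov_y"],fr["cx"],fr["cy"])
    for n in ["stand","guide_hole","crank_grip","pin_head","holder","spindle","round_box","glue_jar","tape_roll"]:
        print(n,[(np.round(d["location"]).tolist(),round(d["p"],2)) for d in vision.find_in(c,n)][:4])
E
```

```text
pics
{'time_s': 0.0, 'qpos': [68.238, 18.353, 89.707, -0.001, 72.042, -1.148], 'qvel': [-0.016, 0.106, -0.047, -0.008, -0.118, 0.035], 'effort': [-0.003, -41.247, -23.197, 0.073, 0.046, -0.0], 'ee_pos': [202.398, 538.027, 403.906], 'ee_rot': [-179.898, -0.001, 159.386], 'force': [-0.08, -0.007, -0.231], 'torque': [-0.016, 0.008, -0.008], 'gripper_width': 90.826}
scene [[0.58, 0.675, -0.456, 985.729], [0.814, -0.492, 0.308, -285.328], [-0.017, -0.55, -0.835, 885.011], [0.0, 0.0, 0.0, 1.0]] 50.48164750027915 275.4306898004977 205.44342457949003
stand [([355.0, -138.0, 86.0], 0.96), ([573.0, -13.0, 89.0], 0.72)]
guide_hole [([576.0, -10.0, 89.0], 0.91), ([362.0, -140.0, 87.0], 0.62)]
crank_grip [([564.0, 26.0, 94.0], 0.83), ([360.0, -99.0, 97.0], 0.63)]
pin_head [([550.0, -288.0, 99.0], 0.68)]
holder [([560.0, -285.0, 51.0], 0.67)]
spindle [([357.0, -99.0, 97.0], 0.67), ([570.0, 22.0, 95.0], 0.64), ([546.0, -284.0, 99.0], 0.19)]
round_box [([481.0, 316.0, 40.0], 0.78), ([691.0, -248.0, 87.0], 0.65)]
glue_jar [([690.0, -247.0, 88.0], 0.84)]
tape_roll []
top [[0.0, -0.988, 0.158, 391.452], [-1.0, -0.002, -0.01, 38.785], [0.01, -0.157, -0.987, 1035.379], [0.0, 0.0, 0.0, 1.0]] 49.23137408346527 277.17379858681886 201.7992053925649
stand [([541.0, -8.0, 100.0], 0.88), ([342.0, -133.0, 100.0], 0.57)]
guide_hole [([546.0, -4.0, 90.0], 0.67), ([343.0, -130.0, 98.0], 0.63)]
crank_grip [([341.0, -89.0, 102.0], 0.82), ([549.0, 33.0, 105.0], 0.76)]
pin_head []
holder [([488.0, 328.0, 8.0], 0.72), ([537.0, -278.0, 49.0], 0.71)]
spindle [([342.0, -90.0, 102.0], 0.76), ([543.0, 34.0, 104.0], 0.61)]
round_box [([486.0, 323.0, 7.0], 0.68), ([739.0, 74.0, 23.0], 0.4)]
glue_jar [([673.0, -241.0, 83.0], 0.85)]
tape_roll [([738.0, 73.0, 24.0], 0.77)]
```

View pics/scene0.png

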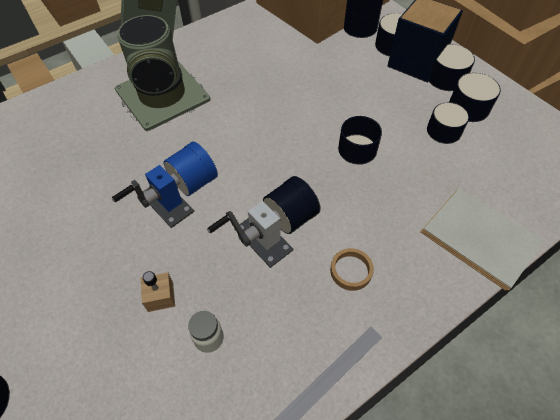

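View pics/top0.png

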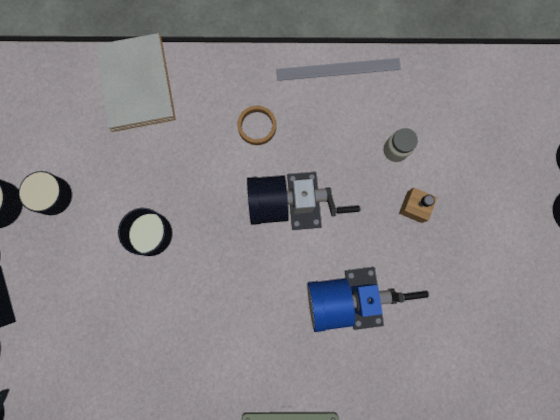

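Two stands: blue (scene 165,190; top 370,300) and aluminium (scene 263,225; top 305,195). The aluminium one with the dark box fits the description. The pin stands in the wooden block at scene (150,280). Next I'll confirm this in a crop and measure.

```bash
python3 - <<'E'
from h import *
out=[]
for c,(x0,y0,x1,y1) in {"scene":(120,170,330,330),"top":(240,140,450,300)}.items():
    fr=vision.grab_frame(c); out.append(cv2.resize(fr["color"][y0:y1,x0:x1],None,fx=3.4,fy=3.4,interpolation=cv2.INTER_CUBIC)[:300*2])
    np.savez(f"{c}.npz",**{k:fr[k] for k in fr})
    cv2.imwrite(f"pics/crop_{c}.png",out[-1])
    full=np.ones(fr["color"].shape[:2],bool)
    P,u,v=ray_pts(fr,full)
    def near(xy,r,zlo,zhi):
        m=(np.hypot(P[:,0]-xy[0],P[:,1]-xy[1])<r)&(P[:,2]>zlo)&(P[:,2]<zhi); return P[m],u[m],v[m]
    # block top
    for nm,xy,r,zl,zh in [("blocktop",(545,-5),45,95,106),("pinhead",(540,-285),40,98,120),("holdertop",(540,-280),50,46,55)]:
        Q,a,b=near(xy,r,zl,zh)
        if len(Q)>10:
            rect=cv2.minAreaRect(Q[:,:2].astype(np.float32))
            print(c,nm,len(Q),Q.mean(0).round(1),"rect",[np.round(t,1) for t in rect])
    for n in ["crank_grip","pin_head","stand","holder"]:
        for d in vision.silhouettes(c,n)[:2]:
            Q,a,b=ray_pts(fr,d["pixels"])
            print(c,n,round(d["p"],2),"px",a.mean().round(),b.mean().round(),len(Q),np.median(Q,0).round(1),Q.min(0).round(),Q.max(0).round())
E
```

```text
scene blocktop 507 [556.  -15.3 100.6] rect [array([555.5,  -5.3]), array([65.1, 87. ]), np.float64(3.1)]
scene pinhead 119 [ 548.2 -287.7  102.2] rect [array([ 547.1, -288.2]), array([23.1, 22.1]), np.float64(19.8)]
scene holdertop 621 [ 552.1 -287.9   50.1] rect [array([ 547.1, -288.1]), array([56.5, 58.8]), np.float64(66.7)]
scene crank_grip 0.81 px 280.0 209.0 2619 [567.8  23.8  95.8] [ 453. -143.   -4.] [607. 143. 116.]
scene crank_grip 0.68 px 179.0 174.0 2338 [ 356.6 -101.8   95.1] [ 208. -270.   -3.] [388.  -5. 132.]
scene pin_head 0.62 px 150.0 280.0 194 [ 550.5 -288.4  100.3] [ 522. -302.   45.] [ 559. -277.  106.]
scene stand 0.73 px 174.0 183.0 3962 [ 359.9 -137.    82.4] [ 203. -270.   -3.] [412.  -5. 132.]
scene stand 0.68 px 275.0 219.0 4196 [574.4 -11.8  87.7] [ 472. -143.   -1.] [628.  91. 116.]
top blocktop 640 [552.6 -10.7  99.7] rect [array([555. ,  -3.7]), array([63.2, 88. ]), np.float64(7.1)]
top pinhead 100 [ 545.7 -285.4  100.8] rect [array([ 546.2, -285.4]), array([22.6, 21.4]), np.float64(59.7)]
top holdertop 469 [ 544.1 -281.9   48.7] rect [array([ 546.2, -285.7]), array([56.6, 57.3]), np.float64(66.8)]
top crank_grip 0.75 px 281.0 199.0 2305 [545.7  35.8 101.9] [ 500. -155.   -5.] [619.  92. 115.]
top crank_grip 0.68 px 345.0 302.0 2698 [342.2 -89.3 101.4] [ 270. -298.   -6.] [385. -35. 133.]
top stand 0.93 px 352.0 300.0 4333 [ 343.7 -129.5   96.1] [ 275. -310.   -6.] [409. -35. 133.]
top stand 0.79 px 290.0 200.0 4009 [545.3  -2.8  95.4] [ 493. -161.   -6.] [626.  95. 115.]
top holder 0.7 px 416.0 206.0 771 [ 537.8 -275.3   46.9] [ 510. -329.   -6.] [ 590. -249.  102.]
```

View pics/crop_scene.png

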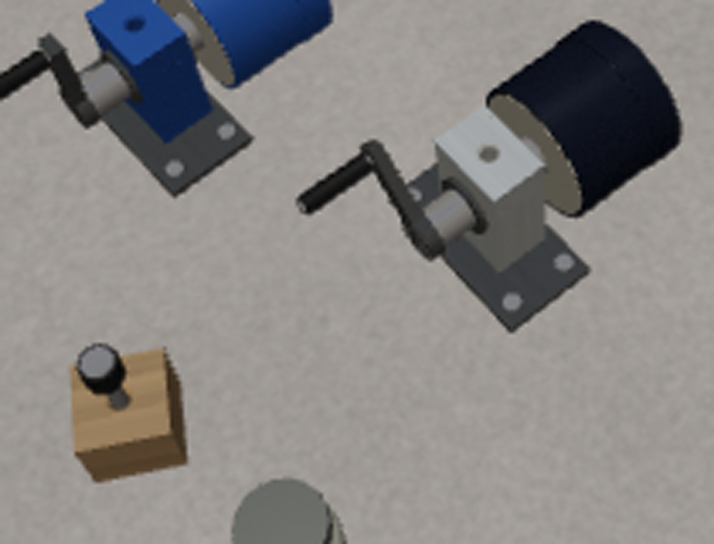

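View pics/crop_top.png

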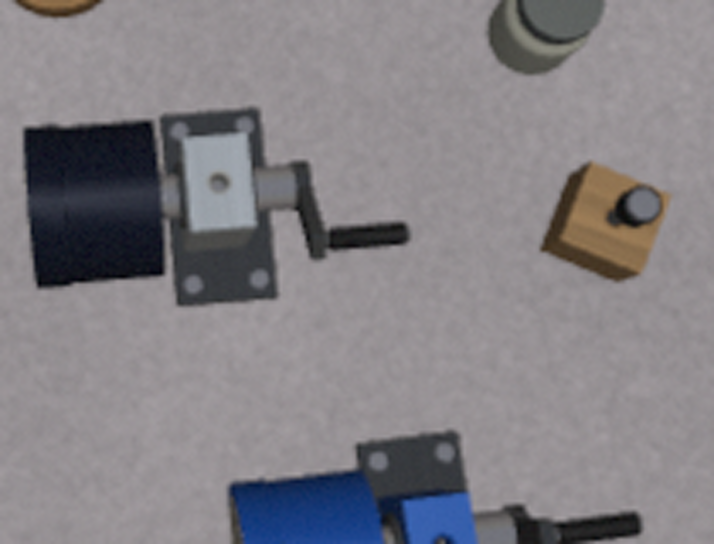

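```bash
python3 - <<'E'
from h import *
for c in ["scene","top"]:
    fr=dict(np.load(f"{c}.npz")); 
    m=(fr["color"].min(2)>0)
    P,u,v=ray_pts(fr,m); col=fr["color"][v,u].astype(int)
    m=(P[:,2]>97)&(P[:,2]<104)&(np.hypot(P[:,0]-550,P[:,1]+8)<50)&(col.min(1)>120)
    Q=P[m]; rect=cv2.minAreaRect(Q[:,:2].astype(np.float32)); print(c,m.sum(),Q.mean(0).round(1),[np.round(t,1) for t in rect],"uv",u[m].min(),u[m].max(),v[m].min(),v[m].max())
    # grip points: dark, y<-60
    m=(P[:,2]>60)&(P[:,2]<125)&(P[:,1]<-30)&(P[:,1]>-160)&(abs(P[:,0]-545)<80)
    Q=P[m]
    for lo in range(-150,-30,10):
        q=Q[(Q[:,1]>=lo)&(Q[:,1]<lo+10)]
        if len(q): print("  y",lo,len(q),"x",np.round([q[:,0].min(),np.median(q[:,0]),q[:,0].max()],1),"z",np.round([q[:,2].min(),np.median(q[:,2]),q[:,2].max()],1))
    m=(P[:,2]>60)&(P[:,2]<125)&(P[:,1]>25)&(P[:,1]<130)&(abs(P[:,0]-555)<90)
    Q=P[m]
    for lo in range(20,130,10):
        q=Q[(Q[:,1]>=lo)&(Q[:,1]<lo+10)&(Q[:,2]>105)]
        if len(q)>5: print("  box y",lo,len(q),"x at top",np.round(np.percentile(q[:,0],[5,50,95]),1),q[:,2].max().round(1))
E
```

```text
scene 418 [560.1 -29.1 100.2] [array([559.5, -29.5]), array([59.1, 40.4]), np.float64(4.3)] uv 248 279 201 226
  y -150 15 x [523.1 528.9 533.2] z [102.4 107.6 112.1]
  y -140 34 x [522.5 530.9 535. ] z [101.9 108.7 112.8]
  y -130 32 x [521.4 529.3 534.1] z [101.5 109.3 112.7]
  y -120 32 x [521.8 529.3 533.7] z [101.4 109.2 113.1]
  y -110 30 x [519.9 528.4 532.8] z [100.7 109.5 111.9]
  y -100 69 x [515.4 530.4 557.9] z [ 66.1 104.2 114.6]
  y -90 181 x [512.6 552.7 581.4] z [ 61.3  84.6 116.5]
  y -80 55 x [553.3 570.3 580.8] z [60.9 71.5 76.7]
  y -70 58 x [551.1 568.9 578.1] z [60.6 71.7 77. ]
  y -60 123 x [533.5 559.7 583.2] z [ 60.5  74.5 103.3]
  y -50 214 x [530.9 570.4 592.2] z [ 60.7  97.6 103.9]
  y -40 141 x [531.5 573.1 591.4] z [ 61.2  99.3 102.8]
  box y 20 37 x at top [537.7 558.1 575.2] 111.0
  box y 30 76 x at top [537.6 557.8 574. ] 112.8
  box y 40 82 x at top [535.5 557.1 574. ] 112.7
  box y 50 74 x at top [533.8 554.5 573.5] 111.6
  box y 60 85 x at top [531.9 555.1 574.3] 113.7
  box y 70 89 x at top [529.6 555.3 575.5] 114.4
  box y 80 63 x at top [532.4 5
[... 433 characters left out ...]
530. ] z [ 99.6 107.4 110.2]
  y -90 117 x [512.3 535.8 578.8] z [ 64.5  99.  115.4]
  y -80 85 x [531.9 558.1 578.8] z [ 61.   73.  103.2]
  y -70 61 x [548.8 560.3 574.2] z [61.  70.6 75.2]
  y -60 51 x [543.5 559.3 574.2] z [62.6 70.8 80.5]
  y -50 111 x [531.8 555.1 589.3] z [ 67.8  97.9 102.6]
  y -40 153 x [531.1 559.4 589.6] z [ 60.3  98.2 102.3]
  box y 20 52 x at top [537.2 555.2 572.8] 111.6
  box y 30 83 x at top [537.1 553.4 569.8] 112.3
  box y 40 69 x at top [535.9 553.6 571.8] 110.9
  box y 50 79 x at top [536.6 551.6 568.6] 112.0
  box y 60 83 x at top [533.2 551.  568.1] 111.9
  box y 70 101 x at top [531.  550.9 570.4] 112.5
  box y 80 101 x at top [528.7 550.6 570.2] 112.2
```

Confirmed: the aluminium stand with the black box, hole visible at scene-crop (488,153), is the one meant, and the blue one gets left alone. Stand at about (559.6,-28.2) with yaw 4.5°, crank at about -0.71 rad, pin at (546.5,-286.5). I'll turn the tool so its y axis follows the stand's x, then travel.

```bash
python3 -m jog '[[0.07,0,0,0.007,0,0,0.1618],[0.07,0,0,0.007,0,0,0.1618],[0.07,0,0,0.007,0,0,0.1618],[0.07,0,0,0.007,0,0,0.1618],[0.07,0,0,0.007,0,0,0.1618],[0.07,0,0,0.007,0,0,0.1618],[0.07,0,0,0.008,0,0,0.1618]]' && python3 -m jog '[[0.07,-0.053,0.0174,0,0,0,0],[0.07,-0.053,0.0174,0,0,0,0],[0.07,-0.053,0.0174,0,0,0,0],[0.07,-0.053,0.0174,0,0,0,0],[0.07,-0.053,0.0174,0,0,0,0],[0.07,-0.053,0.0174,0,0,0,0],[0.07,-0.053,0.0174,0,0,0,0],[0.07,-0.053,0.0174,0,0,0,0]]'
```

```text
time_s: 2.38
ee_pos: [202.5, 538.2, 354.6]
ee_rot: [180.0, -0.0, 94.2]
force: [0.4, 0.3, -0.5]
gripper_width: 69.9
time_s: 3.38
ee_pos: [374.8, 124.7, 355.1]
ee_rot: [179.9, -0.0, 94.5]
force: [0.9, 0.6, 0.6]
gripper_width: 70.1
```

```bash
cat >> h.py <<'E'
from scipy.spatial.transform import Rotation as Ro
def T():
    s=status.state(); return np.array(s["ee_pos"]),Ro.from_euler("xyz",s["ee_rot"],degrees=True).as_matrix(),s
def go(target_tcp):
    p,R,s=T(); print("tcp",p.round(1),np.round(s["ee_rot"],2),"F",np.round(s["force"],2),"w",round(s["gripper_width"],1),"t",s["time_s"],"shift mm",(R.T@(np.array(target_tcp)-p)).round(1))
def wray(fr,uv):  # fisheye ray in world
    h=fr["color"].shape[0]; f=h/2/np.tan(np.radians(fr["fov_y"]/2))
    uv=np.atleast_2d(uv).astype(float); d=uv-[fr["cx"],fr["cy"]]; r=np.hypot(*d.T); th=r/f
    v=np.stack([d[:,0]/np.maximum(r,1e-9)*np.sin(th),d[:,1]/np.maximum(r,1e-9)*np.sin(th),np.cos(th)],1)
    M=np.array(fr["pose"]); return M[:3,3],v@M[:3,:3].T,v
def wproj(fr,p):
    h=fr["color"].shape[0]; f=h/2/np.tan(np.radians(fr["fov_y"]/2))
    q=(np.linalg.inv(np.array(fr["pose"]))@np.r_[p,1])[:3]; th=np.arctan2(np.hypot(q[0],q[1]),q[2]); a=np.arctan2(q[1],q[0])
    return f*th*np.cos(a)+fr["cx"],f*th*np.sin(a)+fr["cy"]
E
python3 -c "
from h import *
go([546.5,-286.5,354])"
```

```text
tcp [374.8 124.7 355.1] [ 1.7992e+02 -3.0000e-02  9.4500e+01] F [0.88 0.58 0.61] w 70.1 t 3.375 shift mm [-423.4  138.8    1.1]
```

```bash
python3 -m jog '[[0.06,-0.053,0.0174,0,0,0,0],[0.06,-0.053,0.0174,0,0,0,0],[0.06,-0.053,0.0174,0,0,0,0],[0.06,-0.053,0.0174,0,0,0,0],[0.06,-0.053,0.0174,0,0,0,0],[0.06,-0.053,0.0174,0,0,0,0],[0.06,-0.053,0.0174,0,0,0,0],[0.06,-0.052,0.017,0,0,0,0],[0.06,0,0,0,0,0,0]]'; python3 - <<'E'
from h import *
fr=vision.grab_frame("wrist"); cv2.imwrite("pics/w1.png",fr["color"]); np.savez("w1.npz",**{k:fr[k] for k in fr})
go([546.5,-286.5,354]); print(wproj(fr,[546.5,-286.5,102]),wproj(fr,[546.5,-286.5,50]),fr["fov_y"])
print([(np.round(d["location"],1).tolist(),round(d["p"],2)) for d in vision.find_in("wrist","pin_head")])
E
```

```text
time_s: 4.5
ee_pos: [546.8, -287.6, 354.0]
ee_rot: [180.0, 0.1, 94.3]
force: [-0.5, -0.4, -0.1]
gripper_width: 60.3
tcp [ 546.1 -285.8  354. ] [-1.7996e+02 -5.0000e-02  9.4360e+01] F [-0.83  0.48 -0.42] w 60.1 t 4.55 shift mm [-0.7  0.3 -0. ]
(np.float64(279.9274421386093), np.float64(218.44352242101098)) (np.float64(280.0020339368705), np.float64(202.73657143209036)) 65.70646984690485
[([543.9, -284.9, 108.4], 0.88)]
```

View pics/w1.png

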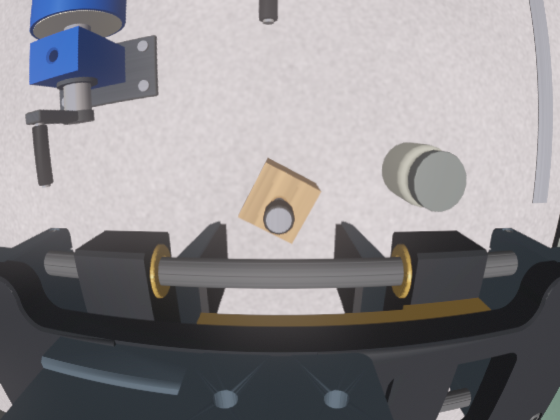

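Wrist view: pin head at (279,216), 2 px from the prediction, and the jaws straddle it. Descending and gripping the head.

```bash
python3 -m jog '[[0.06,0,0,0.03,0,0,0],[0.06,0,0,0.03,0,0,0],[0.06,0,0,0.03,0,0,0],[0.06,0,0,0,0,0,0],[0.02,0,0,0,0,0,0],[0.02,0,0,0,0,0,0],[0.02,0,0,0,0,0,0],[0.02,0,0,0,0,0,0],[0.02,0,0,0,0,0,0]]' 25
```

```text
time_s: 5.72
ee_pos: [546.0, -284.6, 265.2]
ee_rot: [180.0, 0.0, 94.5]
force: [-0.1, -1.0, 1.4]
gripper_width: 23.3
```

```bash
python3 -m jog '[[0.02,0,0,-0.03,0,0,0],[0.02,0,0,-0.05,0,0,0],[0.02,0,0,-0.045,0,0,0],[0.02,0.05,0.0067,0,0,0,0],[0.02,0.05,0.0067,0,0,0,0],[0.02,0.05,0.0067,0,0,0,0],[0.02,0.05,0.0067,0,0,0,0],[0.02,0.03,0.0067,0,0,0,0],[0.02,0.025,0,0,0,0,0],[0.02,0,0,0.015,0,0,0],[0.02,0,0,0,0,0,0]]'; python3 - <<'E'
from h import *
go([559.6,-28.2,375])
for c in ["wrist","scene","top"]:
    fr=vision.grab_frame(c); np.savez(f"{c}.npz",**{k:fr[k] for k in fr}); im=fr["color"]
    if c=="wrist": print(wproj(fr,[559.6,-28.2,100]))
    else:
        u,v=map(int,proj(fr,[559.6,-28.2,110])); print(c,proj(fr,[559.6,-28.2,100])); x0,y0=u-50,v-45; print("origin",x0,y0); im=cv2.resize(im[y0:y0+90,x0:x0+100],None,fx=6,fy=6,interpolation=cv2.INTER_CUBIC)
    cv2.imwrite(f"pics/{c}_hover.png",im)
E
```

```text
time_s: 7.1
ee_pos: [558.9, -28.1, 372.9]
ee_rot: [-179.8, -0.0, 94.5]
force: [0.2, -0.3, -0.6]
gripper_width: 22.9
tcp [558.9 -28.1 372.9] [-1.7978e+02 -1.0000e-02  9.4490e+01] F [ 0.22 -0.26 -0.61] w 22.9 t 7.1 shift mm [-0.2  0.7 -2.1]
(np.float64(282.61903642542796), np.float64(213.3797716318756))
scene (np.float64(263.5782431863061), np.float64(214.0283879304202))
origin 213 166
top (np.float64(304.83875250127704), np.float64(192.82327793256937))
origin 255 146
```

View pics/wrist_hover.png

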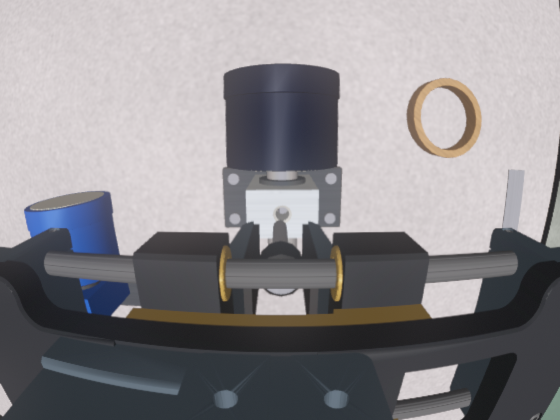

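View pics/scene_hover.png

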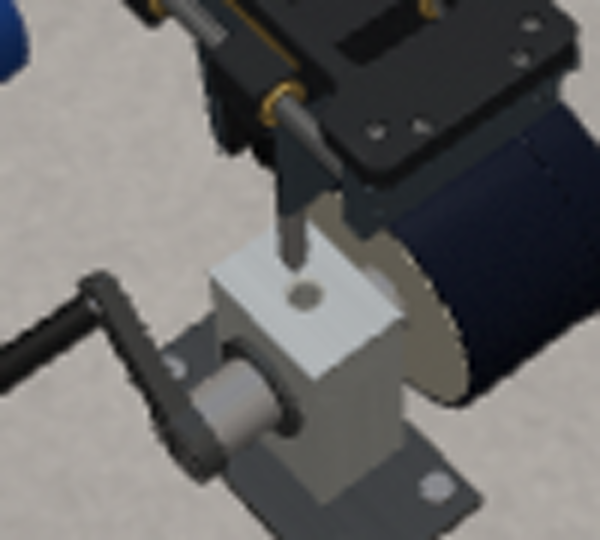

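View pics/top_hover.png

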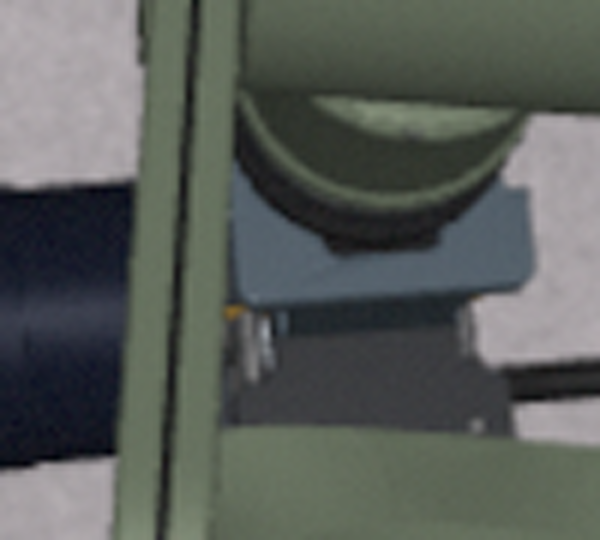

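```bash
python3 - <<'E'
from h import *
fr=dict(np.load("scene.npz")); u0,v0=213,166
for z in (118,): print("scene tip pred crop",(np.array(proj(fr,[558.9,-28.1,z]))-[u0,v0])*6, "hole pred",(np.array(proj(fr,[559.6,-28.2,100]))-[u0,v0])*6)
im=cv2.resize(fr["color"][190:225,245:285],None,fx=18,fy=16,interpolation=cv2.INTER_CUBIC); cv2.imwrite("pics/sc_tip.png",im)
fr=dict(np.load("wrist.npz")); x0,y0=235,170
s=8
print("wrist tip pred",(np.array(wproj(fr,[558.9,-28.1,118]))-[x0,y0])*s,"hole",(np.array(wproj(fr,[559.6,-28.2,100]))-[x0,y0])*s, "dx",[ (np.array(wproj(fr,np.array([558.9,-28.1,118])+e))-[x0,y0])*s for e in ([1,0,0],[0,1,0])])
cv2.imwrite("pics/w_tip.png",cv2.resize(fr["color"][y0:y0+75,x0:x0+95],None,fx=s,fy=s,interpolation=cv2.INTER_CUBIC))
E
```

```text
scene tip pred crop [300.49182685 258.52310521] hole pred [303.46945912 288.17032758]
wrist tip pred [374.01900258 394.26372953] hole [380.9522914  347.03817306] dx [array([384.67284959, 395.080665  ]), array([374.86899992, 383.99938   ])]
```

View pics/w_tip.png

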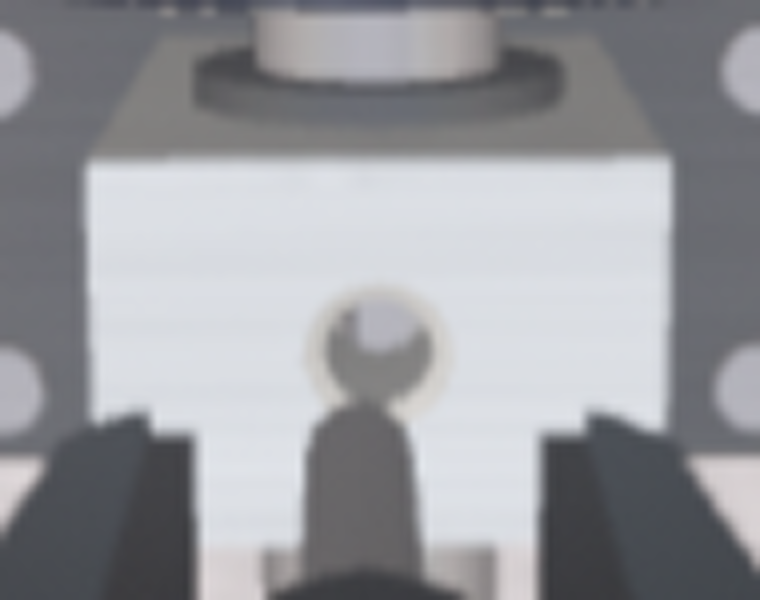

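View pics/sc_tip.png

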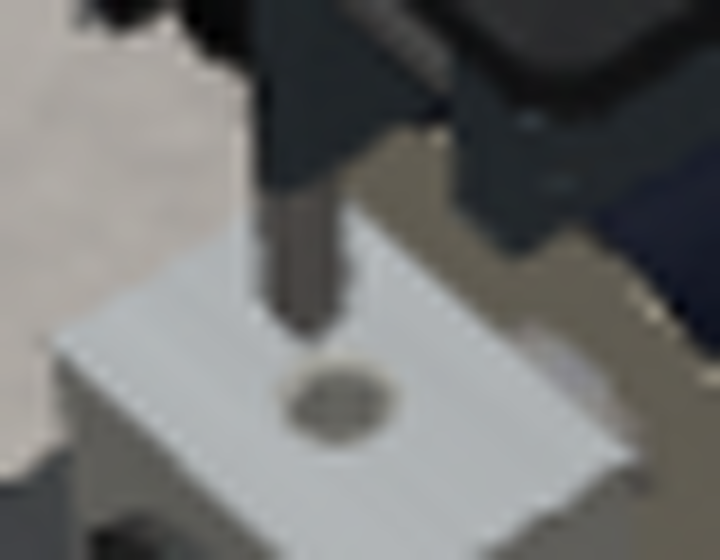

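Both views put the tip about 1.7 mm short in x and 2.2 mm short in y of the hole (wrist crop: tip (364,420), hole (379,350)). Correcting and lowering carefully.

```bash
python3 -m jog '[[0.02,0.002,0.0017,0,0,0,0],[0.02,0,0,0.006,0,0,0],[0.02,0,0,0.005,0,0,0],[0.02,0,0,0.005,0,0,0],[0.02,0,0,0.004,0,0,0],[0.02,0,0,0,0,0,0]]'; python3 - <<'E'
from h import *
go([559.4,-28.5,330])
fr=vision.grab_frame("wrist"); x0,y0,s=235,170,8
cv2.imwrite("pics/w_tip2.png",cv2.resize(fr["color"][y0:y0+75,x0:x0+95],None,fx=s,fy=s,interpolation=cv2.INTER_CUBIC))
fr=vision.grab_frame("scene");cv2.imwrite("pics/sc_tip2.png",cv2.resize(fr["color"][190:225,245:285],None,fx=16,fy=16,interpolation=cv2.INTER_CUBIC))
E
```

```text
time_s: 8.0
ee_pos: [560.8, -25.5, 354.3]
ee_rot: [-180.0, -0.0, 94.5]
force: [-0.2, -0.6, -0.1]
gripper_width: 23.2
tcp [560.8 -25.5 354.3] [-1.7995e+02 -1.0000e-02  9.4490e+01] F [-0.17 -0.56 -0.12] w 23.2 t 8.0 shift mm [-2.9 -1.6 24.3]
```

View pics/w_tip2.png

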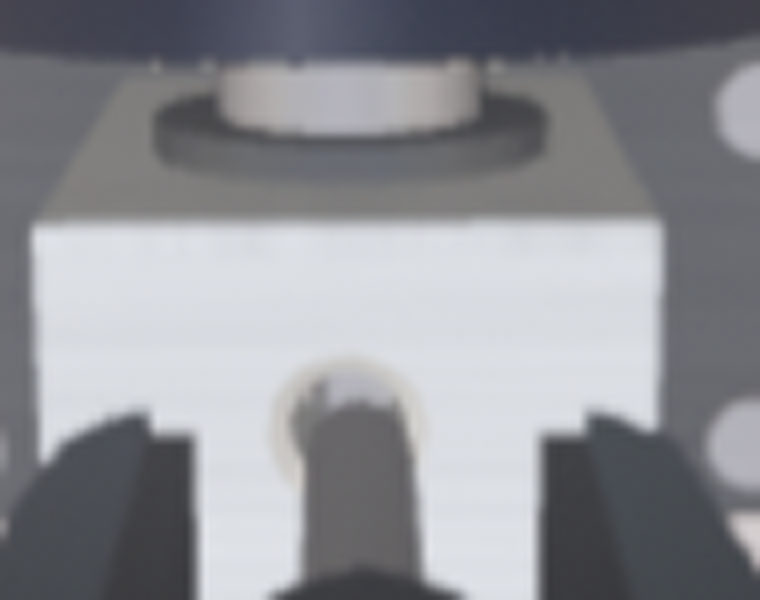

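View pics/sc_tip2.png

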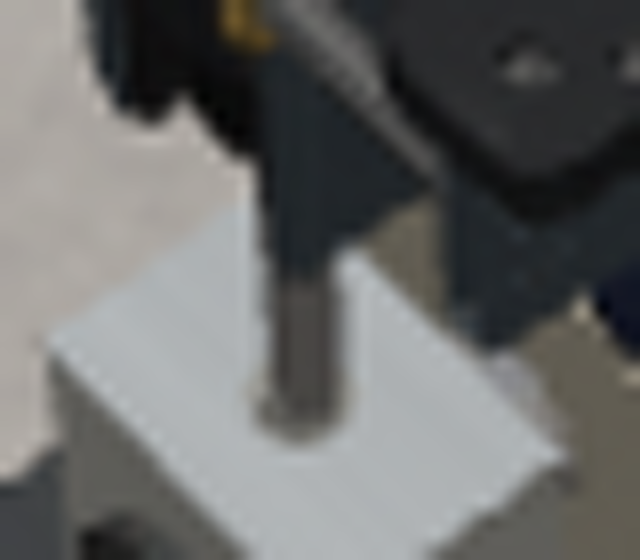

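The tip is at the mouth, about 1 mm too far to the right in the wrist view (363 against hole centre 350). Correcting and inserting.

```bash
python3 -m jog '[[0.02,0,-0.001,0,0,0,0],[0.02,0,0,0.004,0,0,0],[0.02,0,0,0.004,0,0,0],[0.02,0,0,0.003,0,0,0],[0.02,0,0,0,0,0,0]]'
```

```text
time_s: 8.72
ee_pos: [559.8, -25.5, 343.3]
ee_rot: [-180.0, -0.0, 94.5]
force: [0.5, -0.0, -0.8]
gripper_width: 23.6
```

```bash
python3 -m jog '[[0.02,0,0,0.005,0,0,0],[0.02,0,0,0.005,0,0,0],[0.02,0,0,0,0,0,0]]'; python3 - <<'E'
from h import *
go([559.4,-28.5,330])
fr=vision.grab_frame("scene");cv2.imwrite("pics/sc3.png",cv2.resize(fr["color"][180:235,225:300],None,fx=8,fy=8,interpolation=cv2.INTER_CUBIC))
E
```

```text
time_s: 9.1
ee_pos: [559.8, -25.5, 333.1]
ee_rot: [-179.9, -0.0, 94.5]
force: [0.3, 0.3, -0.3]
gripper_width: 23.2
tcp [559.8 -25.5 333.1] [-1.7994e+02 -1.0000e-02  9.4490e+01] F [ 0.3   0.27 -0.29] w 23.2 t 9.1 shift mm [-2.9 -0.6  3.1]
```

View pics/sc3.png

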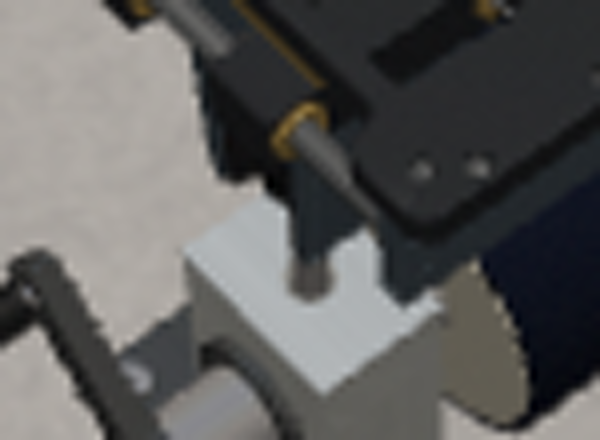

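The pin is clearly in the hole (scene crop (310,285)). Releasing it, rising, and moving over the crank grip.

```bash
python3 -m jog '[[0.02,0,0,0.002,0,0,0],[0.05,0,0,0,0,0,0],[0.05,0,0,0,0,0,0],[0.05,0,0,0,0,0,0],[0.05,0,0,-0.02,0,0,0],[0.05,0,0,-0.025,0,0,0],[0.05,-0.045,-0.02,0,0,0,0],[0.05,-0.0455,-0.0197,0,0,0,0],[0.03,0,0,0,0,0,0],[0.03,0,0,0,0,0,0]]'; python3 - <<'E'
from h import *
go([527.3,-118.8,277.6])
fr=vision.grab_frame("wrist");cv2.imwrite("pics/w4.png",fr["color"]); print(wproj(fr,[527.3+.2,-115.8,105.6]),wproj(fr,[559.3,-28,166]))
fr=vision.grab_frame("scene");cv2.imwrite("pics/sc4.png",cv2.resize(fr["color"][160:250,190:310],None,fx=6,fy=6,interpolation=cv2.INTER_CUBIC))
print((np.array(proj(fr,[559.3,-28,166]))-[190,160])*6)
E
```

```text
time_s: 10.4
ee_pos: [527.5, -118.7, 376.8]
ee_rot: [180.0, -0.0, 94.5]
force: [0.3, 0.2, 0.3]
gripper_width: 33.2
tcp [ 527.5 -118.7  376.8] [ 1.7997e+02 -3.0000e-02  9.4460e+01] F [0.27 0.24 0.34] w 33.2 t 10.4 shift mm [-0.1 -0.3 99.2]
(np.float64(280.5312538389552), np.float64(210.28590736916294)) (np.float64(346.48824530006596), np.float64(94.2954457124532))
[433.56799471 215.45122787]
```

View pics/w4.png

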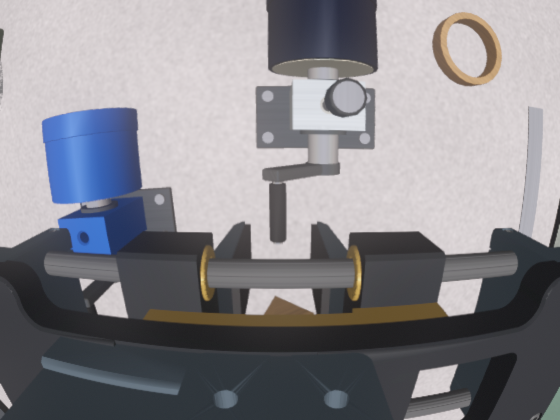

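View pics/sc4.png

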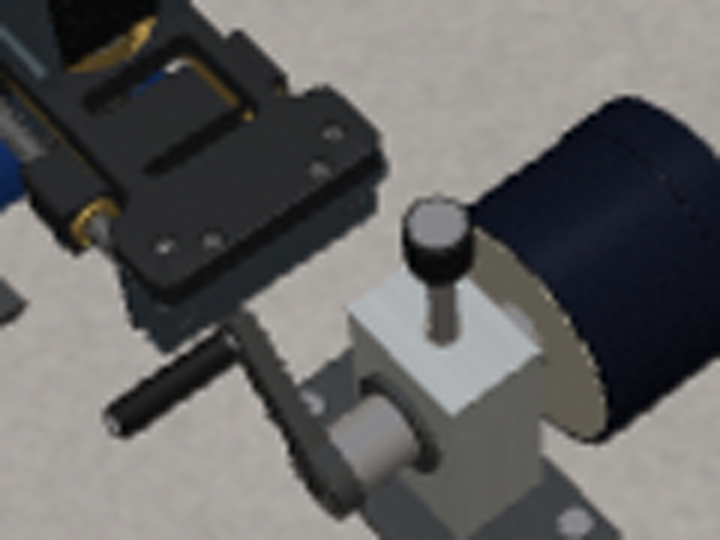

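The pin stands alone in the hole. The crank grip at wrist (278,212) sits between the jaws, about 2 mm left of centre. Descending to cage it.

```bash
python3 -m jog '[[0.034,0,-0.002,0.03,0,0,0],[0.034,0,0,0.03,0,0,0],[0.034,0,0,0.025,0,0,0],[0.034,0,0,0.014,0,0,0],[0.034,0,0,0,0,0,0]]' 3; python3 -m jog '[[0.016,0,0,0,0,0,0],[0.016,0,0,0,0,0,0],[0.016,0,0,0,0,0,0]]'; python3 - <<'E'
from h import *
go([525.5,-118.8,277.6])
fr=vision.grab_frame("wrist");cv2.imwrite("pics/w5.png",fr["color"])
E
```

```text
time_s: 11.12
ee_pos: [525.6, -118.4, 277.0]
ee_rot: [-179.9, -0.0, 94.5]
force: [-0.9, -0.2, 0.3]
gripper_width: 33.7
time_s: 11.5
ee_pos: [525.5, -119.1, 278.4]
ee_rot: [179.9, 0.0, 94.5]
force: [-0.3, -0.2, -0.8]
gripper_width: 16.3
tcp [ 525.5 -119.1  278.4] [1.7993e+02 2.0000e-02 9.4490e+01] F [-0.34 -0.18 -0.84] w 16.3 t 11.5 shift mm [ 0.3 -0.   0.8]
```

View pics/w5.png

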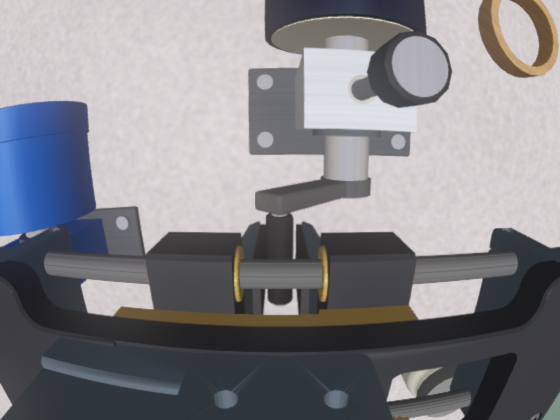

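Grip caged (wrist (280,250)), crank at about -0.75 rad. Turning along the arc in small steps.

```bash
python3 -m jog '[[0.016,0,0.00225,-0.002,0,0,0],[0.016,0,0.00234,-0.0019,0,0,0],[0.016,0,0.0024,-0.00175,0,0,0],[0.016,0,0.0025,-0.0016,0,0,0],[0.016,0,0.0026,-0.0015,0,0,0],[0.016,0,0.0027,-0.0014,0,0,0]]'; python3 -m jog '[[0.016,0,0.0027,-0.0012,0,0,0],[0.016,0,0.0028,-0.0011,0,0,0],[0.016,0,0.0028,-0.00096,0,0,0],[0.016,0,0.0029,-0.0008,0,0,0],[0.016,0,0.0029,-0.0007,0,0,0],[0.016,0,0.003,-0.0005,0,0,0]]'; cat >> h.py <<'E'
def crank():
    p,R,s=T(); d=p[:2]-[559.3,-28]; x=d@[.9969,.0785]; print("theta~",np.arcsin(x/60).round(3),"z-172",(p[2]-172).round(1),"F",np.round(s["force"],2),"t",s["time_s"])
def pinz(save=None):
    fr=vision.grab_frame("scene"); P,u,v=ray_pts(fr,np.ones((420,560),bool)); m=(np.hypot(P[:,0]-559.3,P[:,1]+28)<16)&(P[:,2]>112)&(P[:,2]<175)
    print("pin top z",np.percentile(P[m][:,2],[50,90,97]).round(1) if m.sum()>5 else None,m.sum())
    if save: cv2.imwrite(save,cv2.resize(fr["color"][160:250,190:310],None,fx=6,fy=6,interpolation=cv2.INTER_CUBIC))
E
python3 -c "
from h import *
crank();pinz('pics/sc6.png')"
```

```text
time_s: 12.3
ee_pos: [540.4, -117.8, 288.0]
ee_rot: [180.0, -0.0, 94.5]
force: [-2.1, 0.4, 0.3]
gripper_width: 16.0
time_s: 13.05
ee_pos: [557.4, -116.4, 293.1]
ee_rot: [180.0, -0.0, 94.5]
force: [-2.1, 1.8, 0.8]
gripper_width: 16.0
theta~ -0.147 z-172 121.1 F [-2.15  1.76  0.85] t 13.05
pin top z [151.1 153.9 154.8] 147
```

View pics/sc6.png

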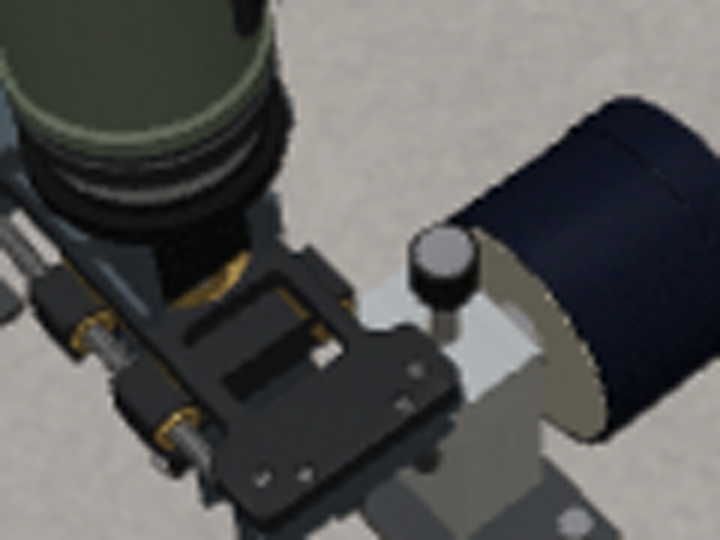

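The pin has already dropped about 12 mm (head top 166 → 154). I'll go on slowly until the crank resists.

```bash
for i in 1; do python3 -m jog '[[0.016,0,0.0012,-0.0002,0,0,0],[0.016,0,0.0012,-0.0002,0,0,0],[0.016,0,0.0012,-0.0001,0,0,0]]'; python3 -c "
from h import *
crank()"; done
```

```text
time_s: 13.48
ee_pos: [560.8, -116.2, 293.7]
ee_rot: [180.0, -0.0, 94.5]
force: [-1.6, 0.4, 0.1]
gripper_width: 15.8
theta~ -0.09 z-172 121.7 F [-1.62  0.42  0.05] t 13.475
```

```bash
python3 -m jog '[[0.016,0,0.0012,-0.0001,0,0,0],[0.016,0,0.0012,0,0,0,0],[0.016,0,0.0012,0,0,0,0]]'; python3 -c "
from h import *
crank()"
```

```text
time_s: 13.85
ee_pos: [564.5, -115.9, 293.8]
ee_rot: [180.0, -0.0, 94.5]
force: [-1.6, 0.9, 0.9]
gripper_width: 16.0
theta~ -0.029 z-172 121.8 F [-1.56  0.91  0.91] t 13.85
```

```bash
python3 -m jog '[[0.016,0,0.0012,0,0,0,0],[0.016,0,0.0012,0,0,0,0],[0.016,0,0.001,0,0,0,0]]'; python3 -c "
from h import *
crank()"
```

```text
time_s: 14.22
ee_pos: [567.9, -115.7, 293.7]
ee_rot: [180.0, -0.0, 94.5]
force: [-1.9, 0.1, 1.3]
gripper_width: 16.1
theta~ 0.028 z-172 121.7 F [-1.86  0.12  1.27] t 14.225
```

```bash
python3 -m jog '[[0.016,0,0.001,0,0,0,0],[0.016,0,0.001,0,0,0,0]]'; python3 -m jog '[[0.016,0,0.001,0,0,0,0],[0.016,0,0.001,0.0001,0,0,0]]'; python3 -c "
from h import *
crank()"
```

```text
time_s: 14.48
ee_pos: [569.8, -115.6, 293.7]
ee_rot: [180.0, -0.0, 94.5]
force: [-1.4, 2.0, -0.3]
gripper_width: 16.2
time_s: 14.72
ee_pos: [571.9, -115.4, 293.6]
ee_rot: [180.0, -0.0, 94.5]
force: [-1.9, 0.4, 0.4]
gripper_width: 16.1
theta~ 0.094 z-172 121.6 F [-1.86  0.41  0.41] t 14.725
```

```bash
python3 -m jog '[[0.016,0,0.001,0.0001,0,0,0],[0.016,0,0.001,0.0001,0,0,0]]'; python3 -m jog '[[0.016,0,0.001,0.0002,0,0,0],[0.016,0,0.001,0.0002,0,0,0]]'; python3 -c "
from h import *
crank(); pinz()"
```

```text
time_s: 14.98
ee_pos: [573.9, -115.2, 293.5]
ee_rot: [180.0, -0.0, 94.5]
force: [-2.1, 1.1, 0.5]
gripper_width: 15.7
time_s: 15.22
ee_pos: [575.8, -115.1, 293.0]
ee_rot: [180.0, -0.0, 94.5]
force: [-1.1, 1.7, 1.2]
gripper_width: 16.0
theta~ 0.162 z-172 121.0 F [-1.12  1.72  1.24] t 15.225
pin top z [151.1 153.9 154.9] 167
```

```bash
python3 -m jog '[[0.016,0,0.001,0.0002,0,0,0],[0.016,0,0.001,0.0002,0,0,0]]'; python3 -c "
from h import *
crank()"
```

```text
time_s: 15.52
ee_pos: [577.8, -114.9, 292.6]
ee_rot: [180.0, -0.0, 94.5]
force: [-1.2, 1.1, -0.4]
gripper_width: 16.4
theta~ 0.195 z-172 120.6 F [-1.21  1.09 -0.44] t 15.525
```

```bash
python3 -m jog '[[0.016,0,0.001,0.0002,0,0,0],[0.016,0,0.001,0.0002,0,0,0]]'; python3 -c "
from h import *
crank()"
```

```text
time_s: 15.78
ee_pos: [579.8, -114.8, 292.2]
ee_rot: [-180.0, -0.0, 94.5]
force: [-1.3, 0.5, 0.5]
gripper_width: 15.9
theta~ 0.228 z-172 120.2 F [-1.32  0.46  0.5 ] t 15.775
```

```bash
python3 -m jog '[[0.016,0,0.001,0.0003,0,0,0],[0.016,0,0.001,0.0003,0,0,0]]'; python3 -c "
from h import *
crank()"
```

```text
time_s: 16.02
ee_pos: [581.6, -114.6, 291.5]
ee_rot: [-180.0, -0.0, 94.5]
force: [-2.2, 1.3, 0.4]
gripper_width: 16.1
theta~ 0.261 z-172 119.5 F [-2.23  1.3   0.42] t 16.025
```

```bash
python3 - <<'E'
from h import *
fr=vision.grab_frame("wrist");cv2.imwrite("pics/w7.png",fr["color"])
crank()
E
```

```text
theta~ 0.262 z-172 119.5 F [-1.63  0.84  0.32] t 16.075
```

View pics/w7.png

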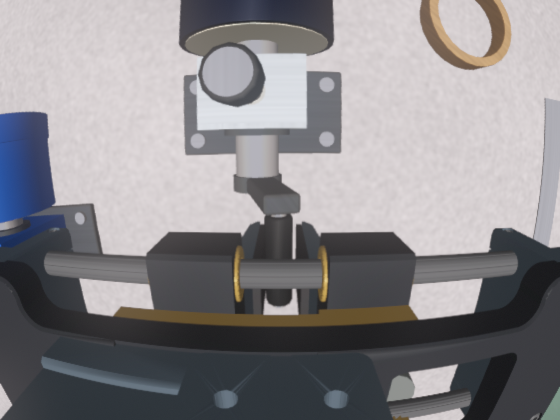

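The crank is following and the pin is still down. Continuing.

```bash
python3 -m jog '[[0.016,0,0.001,0.0003,0,0,0],[0.016,0,0.0008,0.0003,0,0,0]]'; python3 -c "
from h import *
crank()"
```

```text
time_s: 16.32
ee_pos: [583.3, -114.5, 290.9]
ee_rot: [-179.9, -0.0, 94.5]
force: [-3.4, 0.4, 0.6]
gripper_width: 16.1
theta~ 0.29 z-172 118.9 F [-3.39  0.43  0.64] t 16.325
```

```bash
python3 -m jog '[[0.016,0,0.0008,0.0003,0,0,0],[0.016,0,0.0008,0.0003,0,0,0]]'; python3 -c "
from h import *
crank()"
```

```text
time_s: 16.58
ee_pos: [584.9, -114.4, 290.3]
ee_rot: [-179.9, -0.0, 94.5]
force: [-4.5, 0.2, 0.2]
gripper_width: 15.6
theta~ 0.317 z-172 118.3 F [-4.48  0.24  0.2 ] t 16.575
```

The crank resists: -3.4 then -4.5 N at about 0.30 rad. Easing off at once, back towards the middle of the play so the push isn't bound.

```bash
python3 -m jog '[[0.016,0,-0.002,-0.0006,0,0,0],[0.016,0,-0.002,-0.0006,0,0,0]]'; python3 -c "
from h import *
crank()"; python3 -m jog '[[0.016,0,-0.0015,-0.0004,0,0,0],[0.016,0,-0.0015,-0.0004,0,0,0],[0.016,0,-0.0015,-0.0003,0,0,0],[0.016,0,-0.0015,-0.0002,0,0,0],[0.016,0,-0.0015,-0.0002,0,0,0],[0.016,0,0,0,0,0,0]]';  python3 -c "
from h import *
crank();pinz()"
```

```text
time_s: 16.82
ee_pos: [581.8, -114.8, 292.1]
ee_rot: [179.8, 0.0, 94.5]
force: [-0.0, -0.7, 0.3]
gripper_width: 15.9
theta~ 0.263 z-172 120.1 F [-0.03 -0.74  0.26] t 16.825
time_s: 17.58
ee_pos: [573.6, -115.4, 293.2]
ee_rot: [180.0, 0.0, 94.5]
force: [1.3, -1.2, 0.8]
gripper_width: 15.9
theta~ 0.124 z-172 121.2 F [ 1.25 -1.18  0.76] t 17.575
pin top z [151.5 154.3 155. ] 164
```

```bash
python3 -m jog '[[0.036,0,0,0,0,0,0],[0.036,0,0,0,0,0,0],[0.036,0,0,-0.03,0,0,0],[0.036,0,0,-0.03,0,0,0],[0.036,0,0,-0.03,0,0,0],[0.0,0.044,-0.0037,-0.01,0,0,0],[0.0,0.044,-0.0037,0,0,0,0],[0.0,0,0,0,0,0,0],[0.0,0,0,0,0,0,0],[0.0,0,0,0,0,0,0]]' 10; python3 - <<'E'
from h import *
go([559.3,-28,191+157])
pinz('pics/sc8.png')
fr=vision.grab_frame("wrist");cv2.imwrite("pics/w8.png",fr["color"]);print(wproj(fr,[559.3,-28,154]))
E
```

```text
time_s: 18.88
ee_pos: [559.5, -28.9, 392.9]
ee_rot: [-180.0, 0.0, 94.4]
force: [-0.2, -0.6, 0.5]
gripper_width: 0.2
tcp [559.5 -28.9 392.9] [-1.7997e+02  1.0000e-02  9.4430e+01] F [-0.24 -0.56  0.45] w 0.2 t 18.875 shift mm [ 0.9 -0.1 44.9]
pin top z [152.  154.6 155.3] 165
(np.float64(280.34838993505), np.float64(224.01541225668475))
```

View pics/sc8.png

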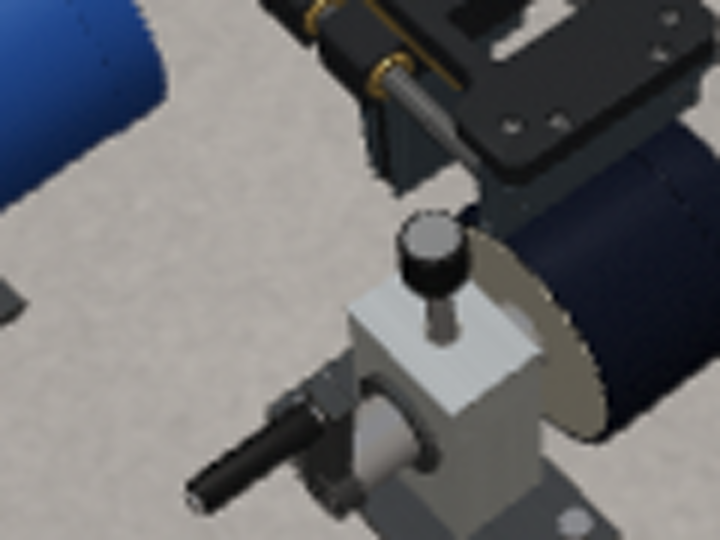

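View pics/w8.png

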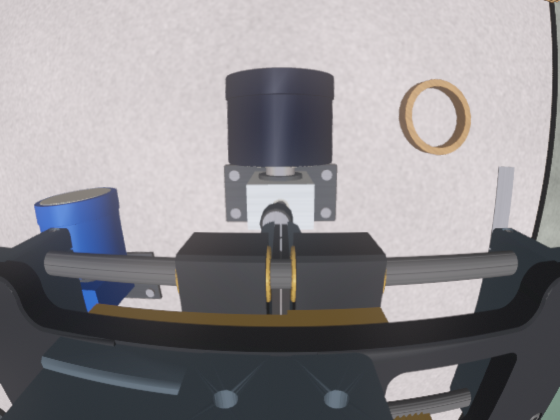

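```bash
python3 - <<'E'
from h import *
fr=vision.grab_frame("scene"); P,u,v=ray_pts(fr,np.ones((420,560),bool)); m=(np.hypot(P[:,0]-558,P[:,1]+28)<20)&(P[:,2]>150.5)&(P[:,2]<158)&(fr["color"][v,u].min(1)>70)
Q=P[m];print(m.sum(),Q.mean(0),cv2.minEnclosingCircle(Q[:,:2].astype(np.float32)), np.linalg.lstsq(np.c_[Q[:,:2]-Q[:,:2].mean(0),np.ones(len(Q))],Q[:,2],rcond=None)[0])
E
```

```text
62 [556.96859304 -28.23222879 153.63529216] ((556.3116455078125, -28.35368537902832), 10.387883186340332) [ 6.50918645e-02 -3.97469283e-02  1.53635292e+02]
```

Head leans slightly to (556.5,-28), top at 154. Aiming at x≈558 and pushing down with closed fingertips.

```bash
python3 -m jog '[[0.0,0.0008,-0.0015,0.02,0,0,0],[0.0,0,0,0.018,0,0,0],[0.0,0,0,0.006,0,0,0]]'; python3 -m jog '[[0.0,0,0,0.003,0,0,0],[0.0,0,0,0.003,0,0,0],[0.0,0,0,0.003,0,0,0]]'; python3 -c "
from h import *
go([558,-28,311])"
```

```text
time_s: 19.4
ee_pos: [557.6, -27.8, 348.0]
ee_rot: [-179.9, -0.0, 94.5]
force: [-0.4, -0.7, 0.5]
gripper_width: 0.5
time_s: 19.77
ee_pos: [558.3, -27.5, 341.3]
ee_rot: [179.8, 0.0, 94.5]
force: [0.2, -0.5, 3.9]
gripper_width: 0.4
tcp [558.3 -27.5 341.3] [1.7981e+02 3.0000e-02 9.4490e+01] F [ 0.22 -0.55  3.86] w 0.4 t 19.775 shift mm [-0.5 -0.5 30.3]
```

```bash
python3 -m jog '[[0.0,0,0,0.003,0,0,0],[0.0,0,0,0.003,0,0,0]]'; python3 -m jog '[[0.0,0,0,0.003,0,0,0],[0.0,0,0,0.003,0,0,0]]';python3 -c "
from h import *
go([558,-28,311])"
```

```text
time_s: 20.02
ee_pos: [558.1, -27.5, 334.6]
ee_rot: [179.9, 0.0, 94.5]
force: [1.1, -0.3, 3.4]
gripper_width: 0.1
time_s: 20.27
ee_pos: [558.5, -27.5, 328.8]
ee_rot: [179.8, 0.0, 94.5]
force: [2.1, -0.2, 7.1]
gripper_width: 0.2
tcp [558.5 -27.5 328.8] [1.7981e+02 3.0000e-02 9.4500e+01] F [ 2.14 -0.17  7.1 ] w 0.2 t 20.275 shift mm [-0.5 -0.6 17.8]
```

```bash
python3 -m jog '[[0.0,0,0,0.003,0,0,0],[0.0,0,0,0.003,0,0,0]]'; python3 -m jog '[[0.0,0,0,0.003,0,0,0],[0.0,0,0,0.003,0,0,0]]';python3 -c "
from h import *
go([558,-28,311]);pinz('pics/sc9.png')"
```

```text
time_s: 20.52
ee_pos: [559.0, -27.5, 323.6]
ee_rot: [179.7, 0.0, 94.5]
force: [1.7, -0.5, 9.8]
gripper_width: 0.8
time_s: 20.78
ee_pos: [559.1, -27.5, 317.7]
ee_rot: [179.6, 0.1, 94.5]
force: [2.1, 0.2, 9.9]
gripper_width: 0.2
tcp [559.1 -27.5 317.7] [1.7964e+02 5.0000e-02 9.4490e+01] F [2.09 0.24 9.94] w 0.2 t 20.775 shift mm [-0.4 -1.2  6.7]
pin top z [125.2 162.5 169.9] 61
```

View pics/sc9.png

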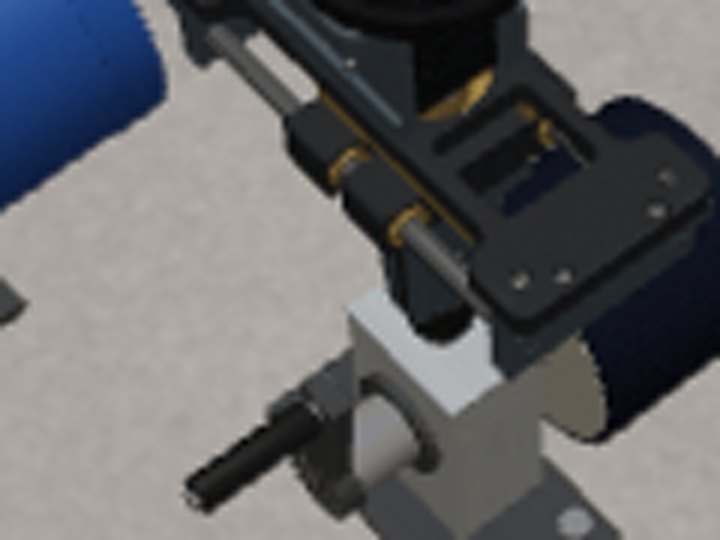

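```bash
python3 -m jog '[[0.0,0,0,0.002,0,0,0],[0.0,0,0,0.002,0,0,0],[0.0,0,0,0.0015,0,0,0]]'; python3 -m jog '[[0.0,0,0,0.001,0,0,0],[0.0,0,0,0.001,0,0,0]]';python3 -c "
from h import *
go([558,-28,311])"
```

```text
time_s: 21.2
ee_pos: [559.0, -27.5, 311.9]
ee_rot: [179.7, 0.0, 94.5]
force: [3.0, -0.6, 7.6]
gripper_width: 0.7
time_s: 21.45
ee_pos: [559.0, -27.5, 311.1]
ee_rot: [179.7, 0.1, 94.5]
force: [0.2, -0.2, 18.1]
gripper_width: 0.8
tcp [559.  -27.5 311.1] [1.7965e+02 5.0000e-02 9.4500e+01] F [ 0.16 -0.19 18.12] w 0.8 t 21.45 shift mm [-0.4 -1.   0.1]
```

Force jumped to 18 N at fingertip height 120, so the head is home. One tiny press to make sure, then retreat and look.

```bash
python3 -m jog '[[0.0,0,0,0.0005,0,0,0],[0.0,0,0,0,0,0,0]]'; python3 -m jog '[[0.0,0,0,-0.01,0,0,0],[0.0,0,0,-0.04,0,0,0],[0.0,0,0,-0.05,0,0,0],[0.0,-0.05,-0.03,-0.02,0,0,0],[0.0,-0.05,-0.05,0,0,0,0],[0.0,-0.03,-0.05,0,0,0,0],[0.0,0,-0.05,0,0,0,0],[0.0,0,0,0,0,0,0]]'; python3 - <<'E'
from h import *
pinz('pics/sc10.png')
fr=vision.grab_frame("scene"); cv2.imwrite("pics/full10.png",fr["color"])
P,u,v=ray_pts(fr,np.ones((420,560),bool)); col=fr["color"][v,u].astype(int)
m=(np.hypot(P[:,0]-559,P[:,1]+28)<12)&(P[:,2]>110);Q=P[m];print("head",Q.mean(0).round(1),np.percentile(Q[:,2],[10,50,90]).round(1),len(Q))
go([0,0,0])
E
```

```text
time_s: 21.7
ee_pos: [558.9, -27.5, 311.1]
ee_rot: [179.6, 0.1, 94.5]
force: [-0.2, -0.8, 16.6]
gripper_width: 0.6
time_s: 22.7
ee_pos: [390.9, -164.8, 427.4]
ee_rot: [-179.8, -0.1, 94.3]
force: [0.6, -1.1, 0.2]
gripper_width: 0.8
pin top z [120.4 122.2 123.1] 108
head [560.1 -28.6 119.9] [117.9 120.1 122. ] 79
tcp [ 393.8 -164.9  427.9] [ 1.800e+02 -3.000e-02  9.445e+01] F [ 0.96  0.17 -0.07] w 0.6 t 22.8 shift mm [ 194.8 -379.9  428. ]
```

View pics/sc10.png

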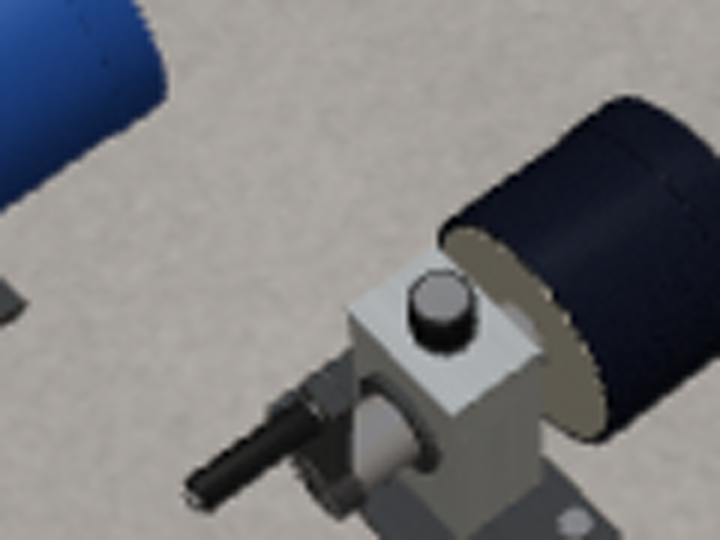

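View pics/full10.png

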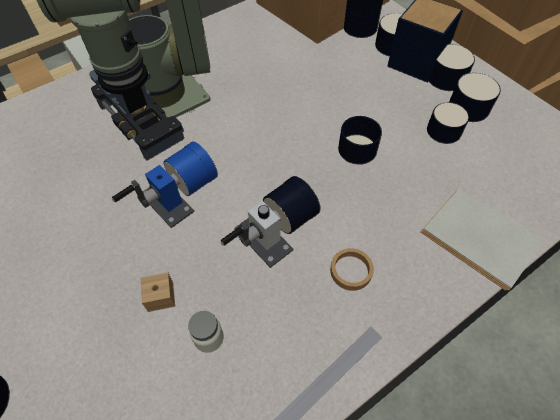

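The head sits flat on the block (scene crop (443,310), top at 120 mm), nothing else has moved, and the robot is clear. Handing in.

```bash
python3 -c "
from workcell import ticket; print(ticket.job_done())"
```

```text
the job is handed in; nothing more can be done
None
```

The spindle is locked and the job was handed in at about 23 s of the 72 s allowed; the hand-in itself reports no verdict.

- **Pin placed:** I took the pin from the wooden block, stood it in the guide hole of the aluminium stand and let go. The blue stand was left alone.
- **Crank:** I turned it slowly from about -0.75 rad. The camera showed the pin had dropped about 12 mm (head top 166 to 154 mm) by -0.15 rad. I kept turning until the crank resisted at about 0.30 rad.
- **Over the mark:** The last step before I backed off read 4.5 N, a little above the 3 to 4 N you gave. I eased off at once and returned to about 0.14 rad, so the pin would not bind.
- **Push home:** The push took 4 to 10 N on the way down. Force then rose to about 18 N with no further travel, with the fingertips 120 mm above the table.

**Last checks:** The depth picture puts the head top at 120 mm, which is fully home on the block. The things lying around are where they were, and the robot is touching nothing. None of these last checks failed. I did not turn the crank again to test the lock.

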